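# Clamp the specimen slide in the stage's sprung holder

## Task

Load the slide with the orange specimen block in the holder on the cream microscope stage: tip it so that one long edge goes under the cap of the curved arm's red nose, push the sprung arm well back with that edge, lay the slide flat behind the long steel edge, bring it under that edge's lip and fully home against both the fence and the end stop, pressing its pin in, then let go so the arm clamps it. The end stop may be clamped anywhere along its slot, so feel for it, and either end of the slide may face it; handle it gently, never dropping it or forcing it against the stage, and leave the other slides and the loose things on the table where they are.

Things in the scene. Friction and masses are not known exactly. Their poses are not given: they have to be found in the camera images.
- slide_orange: Orange-block slide: flat plate 76 x 46 x 6 mm (x, y, z of its own frame) with a resin block standing on its middle, 22 (x) x 26 (y) x 28 mm, so 34 mm tall in all; about 0.12 kg (0.08 to 0.16). Origin: centre of the plate's underside, z up, x along the plate's length (white strip at the +x end). Held by the block: finger along x on either side. This is the one to load.
- slide_blue: Blue-block slide, same shape; leave it in the tray.
- slide_green: Green-block slide, same shape; leave it in the tray.
- tray: Grey open tray 104 x 196 x 14 mm (x, y, z) fixed to the table; the three slides lie in it side by side along its y, 60 mm apart, in any order, on its 4 mm floor. Origin: centre of its underside.
- stage: Cream stage block 210 x 170 x 35 mm, fixed to the table; its flat top, 35 mm up, carries the slide holder. Origin: centre of its underside; z up; its x and y are those of seat.
- seat (a point): Reference point on the stage's top surface, axes of the stage. A seated slide has its x along this x, its underside's centre at y = 0 and, by where the end stop is clamped, at x = +8 to -16. Fence and lip bound it at +y, the end stop at -x; the +x end is open, and on the -y side stands the sprung arm. Numbers below are mm in this frame, heights above the stage's top.
- fence (a point): Middle of the long fixed edge's inner face, at the stage's top: steel fence along x, inner face at y = +23, from x = -66 to +40, 13 high, 8 thick. Its lip overhangs the slide's place by 4 (to y = +19), between heights 10.5 and 13. Axes as seat.
- pin (a joint): Brass feeler pin, 4.6 thick, 3 up, in the inner face of the dark steel end stop (wall along y from -29 to +21, 10 high, 10 thick, no lip). The stop is clamped somewhere along its slot, its face between x = -30 and -54 in the seat frame: find it by touch. The pin stands 3 mm out of the face; value in m, 0 = free, 0.003 = flush, slide fully home; 0.9 N.
- clip (a joint): Curved brass arm turning level about a pivot at (-83, -60) in the seat frame; 0 at rest, grows as its nose is pushed to -y, to 0.5 rad. Spring torque 1.2 N m/rad x (value + 0.15): at the nose 2.2 N at rest, 3.4 N clamping the slide (about 0.095), 4 to 5 N at 0.15 to 0.22, where a flat slide clears the lip. The bar bows out to -y, radius 3.5, centred 8 up.
- nose (a point): Top centre of the arm's red nose: stem of radius 6, heights 1 to 10.5, with a cap of radius 10, heights 10.5 to 13; 92 from the pivot. At rest its centre is at (0, -21) in the seat frame, so a flat slide cannot enter; a slide tipped 0.6 rad about x, its -y edge low on the stage near y = -5, clears the lip and passes under the cap to push the stem back (push with the middle of the edge).
- eyepiece: Loose black eyepiece, 40 mm wide, 60 mm tall, standing beyond the stage; leave alone. Origin: centre of its underside.
- bottle: Amber bottle, 40 mm wide, 85 mm tall, standing beside the stage; leave alone. Origin: centre of its underside.
- dish: Clear dish, 90 mm wide, 16 mm tall; leave alone. Origin: centre of its underside.
- brush: Lens brush, 160 mm long, lying between stage and tray; leave alone. Origin: centre of its underside.
- cap: Black dust cap, 52 mm wide, 18 mm tall; leave alone. Origin: centre of its underside.
There are look-alikes about, which are no part of the job. What is shaped like the slide_orange but yellow is not meant.

How it is judged:
By the outcome, as a careful person would: the job done as asked, in the order asked, and still so for the second after the job is handed in, with the robot touching nothing.
It also fails if it takes over 58 s, if anything falls off the work surface, if the arm or the gripper's body presses on something with over 40 N, if the wrist force passes 120 N, or if a joint passes its speed limit or range.

## Robot

A 7-joint arm with a two-finger parallel gripper is mounted at the origin on the work surface. World frame = base frame: x ahead of the robot, y to its left, z up, the work surface at z = 0. Lengths are in m, angles in rad, forces in N, time in s.
With the tool pointing down it reaches from about 0.425 to 0.925 m from the base axis. Payload 6.8 kg.
Tool frame: the origin (TCP) lies on the centre line of the jaws, within the pads' length; the fingertips stand 14 mm ahead of it and the grasp point (between the pads) lies 5 mm behind it (r.nose_length is the distance from the TCP to the fingertips, in m); z points along the fingers, y is the direction in which the jaws open and shut (so a half turn about z gives the same grasp; the last joint's range is limited). The gripper opens to 85 mm and grips with 20 to 120 N. Pads are 22 mm wide; open, the fingers measure 114 mm over their backs; the gripper's body (76 mm by 85 mm) begins 54 mm behind the grasp point. The pads swing forward as they close: fully open they stand 13 mm farther back than shut.
Start: joints at [-1.225, 0.477, 0.022, 1.555, -0.011, 1.109, -0.083], TCP at [0.296, 0.607, 0.245] pointing down, gripper open.
Joint ranges: [-2.96, 2.96], [-0.34, 2.1], [-1.41, 1.46], [0.24, 2.44], [-1.37, 4.51], [0.17, 1.92], [-2.96, 2.96]. Speed limits (rad/s): [2.39, 2.39, 3.14, 3.14, 3.14, 3.14, 3.14].

## Interface

Orientations are given as a rotation vector (axis times angle).
In Python, from bench import r, imaging, look_for, outline_of gives the robot as it stands. The module is installed in compiled form; this text tells all that it offers.
- The arm moves only by the tool carry_out, never from a script. Its arguments are lists of equal length, an entry for each row: "offset": the shift along the tool's x, y, z as a fraction of full scale, a list of three; "turn": the turn, a rotation vector about the tool's x, y, z as a fraction of full scale, a list of three. A call has 1 to 8 rows; each row is the pose to reach, as a shift and turn from the pose commanded when the call began, along the tool's axes at that moment; what a row does not reach only later rows make up. Full scale, the value 1, is 0.5 m for a shift and 1.5 rad for a turn. A row lasts 1/10 s, in which the tool goes at most 50 mm and 8.59 degrees, less where a joint would pass 70% of its speed; a pose out of reach is approached as far as the arm can. A call with a number of a shift or a turn outside -1 to 1 is refused whole. A call with a gripper value outside its range is refused whole. "hand" is the closure, from 0 (fully open) to 1 (shut), set as the call begins (left out, the last holds). The fingers move at their own pace and stop on an object; "force" is the grip in N (left out, the last holds). Time passes only in rows, so rows that repeat a pose let the fingers close. It gives the time, the measured TCP pose, the force and the opening at its end, in the units of the state.
- r.get_obs(): the state, without advancing time (a new reading comes with each control period).
- imaging.grab_frame(name): name is "side" or "top" or "wrist"; returns a dict with "pixels" (420x560x3 uint8, red, green, blue), "fx", "fy", "cx", "cy" (pixels), "R" (3x3) and "t" (3): a world point X has camera coordinates R X + t. Camera axes: x right, y down, z forward; pixel columns grow to the right and rows downward; lengths in m; the calibration is good to about 2 mm. A picture is of the moment at which its call begins. There is no depth.
- r.hand_in(): hands the job in, once; it reports no verdict.
Trained networks look in the newest picture that a camera, given by its name, has taken for a name from the list of things; names that differ only in an ending like _2 or _b are one class to them, and where a whole thing is asked for, a point or a joint stands for the part that bears it (a point fixed in the world has none). Each returns a list of dicts, best first, with "score" (0 to 1); they miss things now and then, are a little off and sometimes report something else, mostly with a low value. They report only what shows in the picture. A call takes as long as a camera call. They do not tell look-alikes from the thing itself.
- look_for(query, camera): "xyz" ([x, y, z] in m, in the coordinates of the camera as it stood for that picture, good to about 4 mm: the middle of the surface that is visible of it).
- outline_of(query, camera): "region" (420x560 bool, what is visible of it).
The state is a dict: "clock": time; "joints": joint angles; "qvel": joint speeds; "tau": joint torques, N m; "tcp_pos": TCP position; "orientation": TCP orientation; "contact_force": force on the tool from outside, world axes, zero at the start; "moment": the same for the moment, N m; "grip_width": finger opening in m.
Only numpy, scipy, OpenCV 4.12 (cv2) and the standard library are available. Lean on these libraries where they do the work, as an engineer would, in place of code of your own. Each camera call takes 0.05 s, during which the arm holds its last target. There are 200 camera calls.

## Working session

There is one attempt and no reset: what is moved stays moved. The work goes in short steps, Python scripts to look and compute and a tool call to move; the robot and the scene stay as the last step left them, time stands still between calls to the robot, and variables do not carry over. Pictures are saved under pics/ and viewed, about 8 in all and at most 12, crops included, and the job is handed in when it is done.

Besides the shell and the picture viewer there is one more tool, called after "Request:" in YAML: its name, and indented under it one key for each argument. carry_out: Moves the arm, as the interface text tells. Shift numbers are shares of 0.5 m and turn numbers shares of 1.5 rad, none past 1 either way. Its arguments: {"type":"object","properties":{"offset":{"type":"array","items":{"type":"array","items":{"type":"number","minimum":-1,"maximum":1}}},"turn":{"type":"array","items":{"type":"array","items":{"type":"number","minimum":-1,"maximum":1}}},"hand":{"type":"number"},"force":{"type":"number"}},"required":["offset","turn"]}

```bash
mkdir -p pics
cat > h.py <<'E'
import numpy as np, cv2
from scipy.spatial.transform import Rotation as Ro
from bench import r, imaging, look_for, outline_of
def grab(cam,save=None):
    f=imaging.grab_frame(cam)
    if save: cv2.imwrite('pics/'+save,cv2.cvtColor(f['pixels'],cv2.COLOR_RGB2BGR))
    return f
def w(f,p): return np.array(f['R']).T@(np.array(p)-np.array(f['t']))
def px(f,X):
    c=np.array(f['R'])@np.array(X)+np.array(f['t']); return np.array([f['fx']*c[0]/c[2]+f['cx'],f['fy']*c[1]/c[2]+f['cy']])
def ray(f,u,z):
    R=np.array(f['R']);o=-R.T@np.array(f['t']);d=R.T@np.array([(u[0]-f['cx'])/f['fx'],(u[1]-f['cy'])/f['fy'],1])
    return o+d*(z-o[2])/d[2]
E
python3 - <<'E'
from h import *
o=r.get_obs(); print({k:np.round(v,3) for k,v in o.items()})
for c in ['top','side']:
    f=grab(c,c+'0.png'); print(c,np.round(-np.array(f['R']).T@f['t'],3),f['fx'])
    for q in ['slide_orange','slide_blue','slide_green','tray','stage','fence','pin','clip','nose','eyepiece','bottle','dish','brush','cap']:
        for d in look_for(q,c)[:3]:
            X=w(f,d['xyz']); print(q,round(d['score'],2),np.round(X,3),np.round(px(f,X)))
E
cd pics; python3 -c "
import cv2,numpy as np
a=[cv2.imread(x+'0.png') for x in('top','side')]
cv2.imwrite('c0.png',a[0])"
```

```text
{'clock': np.float64(0.0), 'joints': array([-1.225,  0.478,  0.022,  1.556, -0.012,  1.109, -0.083]), 'qvel': array([-0.001,  0.001, -0.001,  0.003, -0.001, -0.001, -0.   ]), 'tau': array([ 0.0000e+00, -5.9647e+01,  1.6080e+00, -2.8119e+01,  1.3000e-02,
        1.0000e-02,  0.0000e+00]), 'tcp_pos': array([0.296, 0.606, 0.244]), 'orientation': array([-7.070e-01, -3.061e+00,  3.000e-03]), 'contact_force': array([0.041, 0.693, 0.748]), 'moment': array([-0.028,  0.044, -0.005]), 'grip_width': np.float64(0.085)}
top [0.517 0.031 1.08 ] 431.291807059968
slide_orange 0.91 [0.531 0.268 0.009] [170. 236.]
slide_orange 0.88 [0.692 0.267 0.003] [173. 172.]
slide_orange 0.86 [0.494 0.453 0.005] [ 95. 251.]
slide_blue 0.83 [0.531 0.32  0.011] [149. 236.]
slide_blue 0.64 [0.754 0.126 0.002] [229. 148.]
slide_green 0.76 [0.525 0.208 0.01 ] [195. 239.]
tray 0.95 [0.512 0.259 0.003] [174. 244.]
tray 0.3 [ 0.5   -0.18   0.034] [353. 249.]
stage 0.82 [ 0.502 -0.178  0.032] [352. 249.]
fence 0.86 [ 0.497 -0.177  0.032] [352. 251.]
clip 0.5 [ 0.499 -0.238  0.049] [379. 250.]
clip 0.45 [0.528 0.321 0.011]
[... 358 characters left out ...]
0.259 0.011] [191. 191.]
slide_orange 0.57 [0.481 0.447 0.005] [136. 166.]
slide_blue 0.63 [0.525 0.314 0.006] [178. 181.]
slide_green 0.58 [0.518 0.2   0.009] [204. 204.]
tray 0.81 [0.497 0.246 0.004] [186. 200.]
tray 0.61 [0.519 0.261 0.011] [189. 191.]
tray 0.45 [0.75  0.012 0.048] [320. 184.]
stage 0.82 [ 0.485 -0.192  0.034] [312. 301.]
fence 0.58 [ 0.484 -0.19   0.034] [311. 301.]
pin 0.47 [ 0.496  0.248 -0.   ] [186. 201.]
nose 0.72 [ 0.5   -0.237  0.046] [334. 307.]
bottle 0.65 [ 0.556 -0.404  0.051] [420. 341.]
dish 0.97 [0.758 0.126 0.002] [289. 173.]
brush 0.82 [0.48  0.046 0.015] [234. 245.]
brush 0.21 [ 0.422 -0.387  0.019] [369. 391.]
cap 0.79 [ 0.424 -0.387  0.018] [369. 391.]
```

View pics/top0.png

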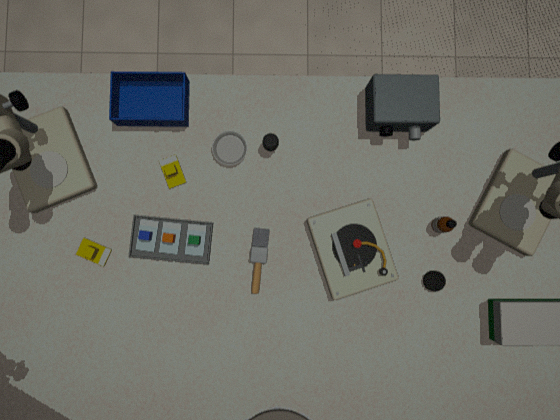

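View pics/side0.png

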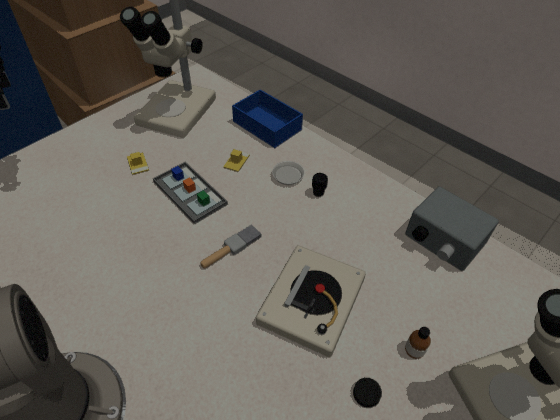

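```bash
cat >> h.py <<'E'
def pose():
    o=r.get_obs(); return np.array(o['tcp_pos']),Ro.from_rotvec(o['orientation'])
def ori(yaw,tilt=0):  # tool y at yaw, z down, tilt about tool y
    y=np.array([np.cos(yaw),np.sin(yaw),0]);z=np.array([0,0,-1.]);x=np.cross(y,z)
    return Ro.from_matrix(np.c_[x,y,z])*Ro.from_rotvec([0,tilt,0])
def rel(p1,R1,p0=None,R0=None):
    if p0 is None: p0,R0=pose()
    d=R0.inv().apply(np.array(p1)-p0)/.5; t=(R0.inv()*R1).as_rotvec()/1.5
    return np.round(d,4),np.round(t,4)
E
python3 - <<'E'
from h import *
f=grab('wrist'); p,R=pose()
Rc=np.array(f['R']);C=-Rc.T@f['t']
print('cam in tool',R.inv().apply(C-p),'axes',np.round(R.inv().as_matrix()@Rc.T,3),f['fx'])
print(*rel([.50,.26,.26],ori(-.07)))
a=cv2.imread('pics/top0.png')
A=cv2.resize(a[205:275,125:220],None,fx=4,fy=4,interpolation=2);B=cv2.resize(a[190:310,295:410],None,fx=4,fy=4,interpolation=2)
K=np.zeros((480,840,3),np.uint8);K[:280,:380]=A;K[:480,380:840]=B;cv2.imwrite('pics/crop1.png',cv2.resize(K,(800,457)))
E
```

```text
cam in tool [ 0.07382848 -0.00150931 -0.12857425] axes [[-0.001 -0.957 -0.291]
 [ 1.    -0.001  0.   ]
 [-0.    -0.291  0.957]] 348.1830392976393
[-0.6708 -0.4443 -0.0293] [ 0.     -0.      0.7913]
```

View pics/crop1.png

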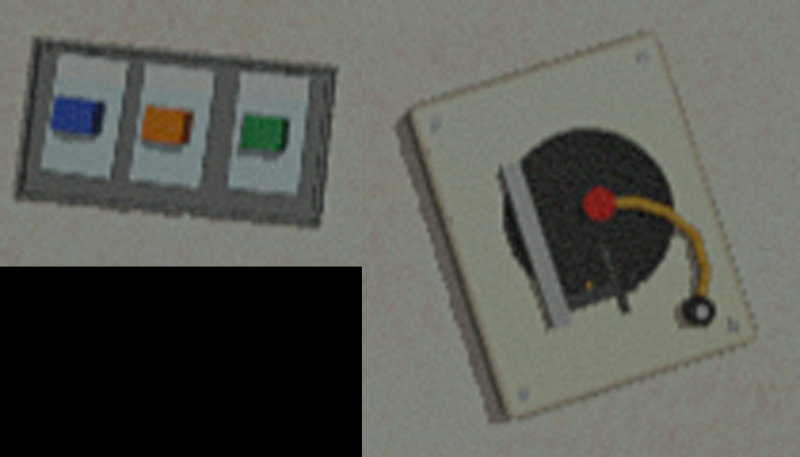

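The top view shows three candidates: the orange block in the middle of the tray at (169,237), and yellow look-alikes at (173,172) and (93,250). The tray one is orange, and the crop confirms it. Its white strip faces +x (up).

Request:
carry_out:
  offset:
    - [-0.67,-0.444,-0.03]
    - [-0.67,-0.444,-0.03]
    - [-0.67,-0.444,-0.03]
    - [-0.67,-0.444,-0.03]
    - [-0.67,-0.444,-0.03]
    - [-0.67,-0.444,-0.03]
    - [-0.67,-0.444,-0.03]
    - [-0.67,-0.444,-0.03]
  turn:
    - [0,0,0.79]
    - [0,0,0.79]
    - [0,0,0.79]
    - [0,0,0.79]
    - [0,0,0.79]
    - [0,0,0.79]
    - [0,0,0.79]
    - [0,0,0.79]

```text
clock: 2.35
tcp_pos: [0.4994, 0.2604, 0.2607]
orientation: [-2.302, -2.138, -0.002]
contact_force: [1.5, 0.9, -0.5]
grip_width: 0.0854
```

Run:
```python
from h import *
print(pose()[0],pose()[1].as_rotvec(), r.get_obs()['clock'])
print(*rel([.50,.26,.26],ori(-.07)))
```

```text
[0.49935124 0.26041305 0.26070622] [-2.30170674e+00 -2.13792800e+00 -1.51302551e-03] 2.35
[-0.0007  0.0014  0.0014] [ 0.0004 -0.0005 -0.0025]
```

Run:
```python
from h import *
import pickle
f=grab('wrist','w1.png'); pickle.dump(f,open('w1.pkl','wb'))
for d in look_for('slide_orange','wrist')[:2]:
    X=w(f,d['xyz']); print(d['score'],X,px(f,X))
m=outline_of('slide_orange','wrist')[0]['region']; print(m.sum())
cv2.imwrite('pics/w1m.png',m*255)
# orange colour mask
hsv=cv2.cvtColor(f['pixels'],cv2.COLOR_RGB2HSV); o=(hsv[...,0]<16)&(hsv[...,1]>150)&(hsv[...,2]>60)
n,l,s,c=cv2.connectedComponentsWithStats(o.astype(np.uint8)); i=1+s[1:,4].argmax(); print(s[i],c[i])
q=cv2.minAreaRect(np.argwhere(m)[:,::-1].astype(np.float32)); print(q, [ray(f,u,.010).round(4) for u in cv2.boxPoints(q)])
```

```text
0.96 [0.4883257  0.42583669 0.00979222] [257.19248223   5.56602771]
0.82 [0.52648144 0.27031683 0.00974232] [305.32811304 162.47499843]
3000
[299 158  21  23 441] [308.74376417 168.92970522]
((307.20135498046875, 165.27149963378906), (70.53911590576172, 43.8075065612793), 2.726310968399048) [array([0.4868, 0.2475, 0.01  ]), array([0.4931, 0.2953, 0.01  ]), array([0.5685, 0.2861, 0.01  ]), array([0.5651, 0.2378, 0.01  ])][ WARN:0@1.656] global loadsave.cpp:1063 imwrite_ Unsupported depth image for selected encoder is fallbacked to CV_8U.
```

View pics/w1.png

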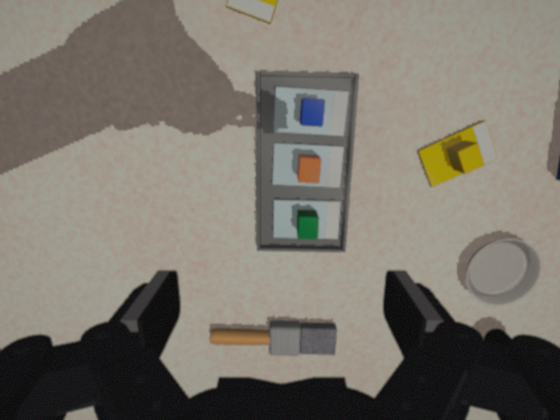

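Run:
```python
from h import *
print(*rel([.528,.267,.13],ori(-.11)))
```

```text
[0.022  0.0527 0.2618] [0.0011 0.0003 0.0228]
```

Request:
carry_out:
  offset:
    - [0.022,0.053,0.2618]
    - [0.022,0.053,0.2618]
    - [0.022,0.053,0.2618]
    - [0.022,0.053,0.2618]
  turn:
    - [0,0,0.023]
    - [0,0,0.023]
    - [0,0,0.023]
    - [0,0,0.023]
  hand: 0.3

```text
clock: 2.9
tcp_pos: [0.5226, 0.2715, 0.1246]
orientation: [-2.328, -2.107, 0.013]
contact_force: [-1.1, -0.6, 0.3]
grip_width: 0.06
```

Run:
```python
from h import *
import pickle
from scipy.optimize import minimize
f1=pickle.load(open('w1.pkl','rb')); m1=cv2.imread('pics/w1m.png',0)>0
f=grab('wrist','w2.png'); pickle.dump(f,open('w2.pkl','wb'))
m=outline_of('slide_orange','wrist')
print([(d['score'],d['region'].sum()) for d in m]); m2=m[0]['region']
cv2.imwrite('pics/w2m.png',m2.astype(np.uint8)*255)
def box(x,y,z,yaw,a,b,h):
    P=np.array([[i*a/2,j*b/2,k*h] for i in(-1,1) for j in(-1,1) for k in(0,1)])
    return Ro.from_euler('z',yaw).apply(P)+[x,y,z]
def sil(f,v):
    M=np.zeros((1680,2240),np.uint8)
    for dz,a,b,h in((0,.076,.046,.006),(.006,.022,.026,.028)):
        q=np.array([px(f,X) for X in box(v[0],v[1],v[2]+dz,v[3],a,b,h)])
        cv2.fillConvexPoly(M,cv2.convexHull(np.round((q+.5)*64).astype(np.int32)),255,shift=4)
    return cv2.resize(M,(560,420),interpolation=cv2.INTER_AREA)/255.
def fit(L):
    c=lambda u:sum(np.abs(sil(f,np.array(u)/100*[1,1,1,1])-m).sum()/m.sum() for f,m in L)
    x0=np.array([.528,.267,.004,-.11])*100
    s=minimize(c,x0,method='Nelder-Mead',options=dict(initial_simplex=np.vstack([x0]+[x0+d for d in np.diag([.5,.5,.3,5])]),xatol=.01))
    return s.x/100,s.fun
print(fit([(f2:=f,m2)]),fit([(f1,m1)]),fit([(f1,m1),(f,m2)]))
print(pose()[0],r.get_obs()['grip_width'],r.get_obs()['clock'])
```

```text
[(0.94, np.int64(6367)), (0.59, np.int64(6462))]
(array([ 0.52822584,  0.26590371,  0.00119432, -0.12199088]), np.float64(0.016464182657514082)) (array([ 0.52786333,  0.2669422 ,  0.0068274 , -0.1221627 ]), np.float64(0.03450196078431372)) (array([ 0.52818912,  0.2662466 ,  0.00218297, -0.12246383]), np.float64(0.05949006776156879))
[0.52537556 0.27216932 0.12964334] 0.05990975532324957 3.0
```

View pics/w2.png

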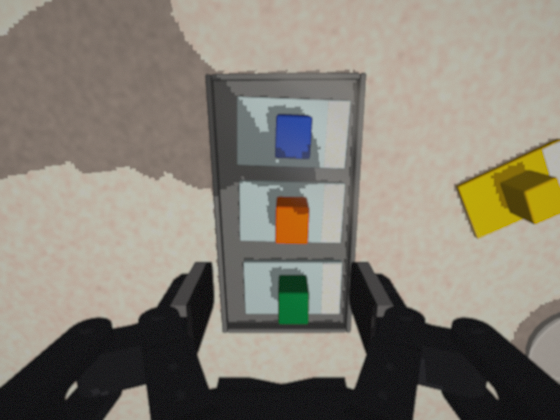

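Run:
```python
from h import *
print(pose()[1].as_rotvec(),*rel([.528,.266,.05],ori(-.122)),rel([.528,.266,.027],ori(-.122))[0])
```

```text
[-2.33047316e+00 -2.10623893e+00  1.11576550e-03] [-0.0117  0.0066  0.1593] [-0.0005  0.0002  0.014 ] [-0.0117  0.0066  0.2053]
```

Request:
carry_out:
  offset:
    - [-0.012,0.0065,0.08]
    - [-0.012,0.0065,0.16]
    - [-0.012,0.0065,0.16]
    - [-0.012,0.0065,0.16]
    - [-0.012,0.0065,0.16]
  turn:
    - [0,0,0.014]
    - [0,0,0.014]
    - [0,0,0.014]
    - [0,0,0.014]
    - [0,0,0.014]

```text
clock: 3.5
tcp_pos: [0.5302, 0.2663, 0.0525]
orientation: [2.354, 2.08, 0.008]
contact_force: [-0.2, -0.8, -0.8]
grip_width: 0.06
```

Run:
```python
from h import *
print(pose()[0],pose()[1].as_rotvec(),*rel([.528,.266,.027],ori(-.122)))
```

```text
[0.53016052 0.26630597 0.05246993] [2.35357926 2.0801547  0.00759774] [-0.0013 -0.0044  0.0509] [ 0.0024 -0.0022 -0.0008]
```

Request:
carry_out:
  offset:
    - [-0.001,-0.004,0.025]
    - [-0.001,-0.004,0.045]
    - [-0.001,-0.004,0.05]
    - [-0.001,-0.004,0.05]
    - [-0.001,-0.004,0.05]
  turn:
    - [0,0,0]
    - [0,0,0]
    - [0,0,0]
    - [0,0,0]
    - [0,0,0]

```text
clock: 4.0
tcp_pos: [0.5264, 0.2647, 0.0242]
orientation: [2.354, 2.08, -0.0]
contact_force: [0.4, 0.6, 0.5]
grip_width: 0.0599
```

Request:
carry_out:
  offset:
    - [0,0,0]
    - [0,0,0]
    - [0,0,0]
    - [0,0,0]
    - [0,0,0]
    - [0,0,0]
  turn:
    - [0,0,0]
    - [0,0,0]
    - [0,0,0]
    - [0,0,0]
    - [0,0,0]
    - [0,0,0]
  hand: 1
  force: 50

```text
clock: 4.6
tcp_pos: [0.5268, 0.2649, 0.0247]
orientation: [2.354, 2.08, 0.001]
contact_force: [1.1, -0.9, 5.4]
grip_width: 0.021
```

Request:
carry_out:
  offset:
    - [0,0,-0.01]
    - [0,0,-0.04]
    - [0,0,-0.1]
    - [0,0,-0.2]
    - [0,0,-0.3]
    - [0,0,-0.36]
    - [0,0,-0.36]
  turn:
    - [0,0,0]
    - [0,0,0]
    - [0,0,0]
    - [0,0,0]
    - [0,0,0]
    - [0,0,0]
    - [0,0,0]

```text
clock: 5.3
tcp_pos: [0.5288, 0.2658, 0.2102]
orientation: [2.354, 2.079, 0.015]
contact_force: [0.7, 0.9, -1.7]
grip_width: 0.0213
```

Run:
```python
from h import *
f=grab('top')
nose=ray(f,(357.5,244),.048);piv=ray(f,(383,271),.045)
P=lambda c:(c[0]*840/800/4, c[1]*480/457/4)
def cr(c,z): # crop1 coords stage side
    return ray(f,((c[0]*1.05-380)/4+295, c[1]*1.05/4+190),z)
n=cr((600,203),.048);p=cr((697,312),.045);f1=cr((514,165),.048);f2=cr((560,323),.048)
print(nose,n,p,np.linalg.norm(n-p),f1,f2,np.arctan2(*(f1-f2)[1::-1]))
yaw=np.arctan2(*(n-p)[1::-1])-np.arctan2(39,83); print('yaw',yaw)
seat=n[:2]-Ro.from_euler('z',yaw).apply([0,-.021,0])[:2]; print(seat)
o=np.append(seat,.25)+Ro.from_euler('z',yaw).apply([0,-.09,0])
print(pose()[0],o,*rel(o,ori(yaw)),rel(o,ori(yaw),)[0]*.5, r.get_obs()['joints'].round(2),r.get_obs()['contact_force'],r.get_obs()['grip_width'])
```

```text
[ 0.51308698 -0.1874931   0.048     ] [ 0.51478715 -0.18751347  0.048     ] [ 0.44675486 -0.24849406  0.045     ] 0.09141129547196536 [ 0.53844493 -0.13347491  0.048     ] [ 0.44000516 -0.16152732  0.048     ] 0.27761171622494163
yaw 0.29153141842781094
[ 0.50875135 -0.16739957]
[0.52727883 0.26530336 0.20731167] [ 0.53461909 -0.25360201  0.25      ] [-1.0278  0.1428 -0.0886] [ 0.0027 -0.0019 -0.2767] [-0.5139  0.0714 -0.0443] [-0.87  0.39  0.39  1.83 -0.18  0.95 -0.53] [-0.31951638  0.32649258 -1.41311478] 0.02122399007000211
```

Request:
carry_out:
  offset:
    - [-0.06,0.01,-0.03]
    - [-0.16,0.03,-0.06]
    - [-0.26,0.04,-0.089]
    - [-0.36,0.05,-0.089]
    - [-0.46,0.07,-0.089]
    - [-0.56,0.08,-0.089]
    - [-0.66,0.1,-0.089]
    - [-0.76,0.115,-0.089]
  turn:
    - [0,0,-0.03]
    - [0,0,-0.06]
    - [0,0,-0.1]
    - [0,0,-0.14]
    - [0,0,-0.18]
    - [0,0,-0.22]
    - [0,0,-0.25]
    - [0,0,-0.277]

```text
clock: 6.15
tcp_pos: [0.535, -0.1128, 0.2476]
orientation: [-1.87, -2.521, 0.002]
contact_force: [0.3, 0.1, -1.3]
grip_width: 0.0213
```

Run:
```python
from h import *
print(pose()[0],pose()[1].as_rotvec(),*rel([.5346,-.2536,.25],ori(.285)))
```

```text
[ 0.53497819 -0.11276294  0.2476265 ] [-1.87040252e+00 -2.52124880e+00  1.87884709e-03] [-0.2693 -0.0824 -0.0049] [-0.0016 -0.0008  0.0062]
```

Request:
carry_out:
  offset:
    - [-0.09,-0.03,-0.005]
    - [-0.19,-0.06,-0.005]
    - [-0.26,-0.08,-0.005]
    - [-0.269,-0.082,-0.005]
    - [-0.269,-0.082,-0.005]
    - [-0.269,-0.082,-0.005]
  turn:
    - [0,0,0]
    - [0,0,0.006]
    - [0,0,0.006]
    - [0,0,0.006]
    - [0,0,0.006]
    - [0,0,0.006]

```text
clock: 6.75
tcp_pos: [0.5355, -0.25, 0.2502]
orientation: [-1.883, -2.512, -0.0]
contact_force: [0.7, 0.8, -1.5]
grip_width: 0.021
```

Run:
```python
from h import *
import pickle
f=grab('wrist','w3.png'); pickle.dump((f,pose()[0],pose()[1].as_rotvec()),open('w3.pkl','wb'))
b=cv2.imread('pics/w3.png'); cv2.imwrite('pics/w3b.png',cv2.resize(b,(800,600),interpolation=2))
print(pose()[0],px(f,pose()[0]))
```

```text
[ 0.53582892 -0.24958549  0.25045458] [284.31041607 287.50435807]
```

View pics/w3b.png

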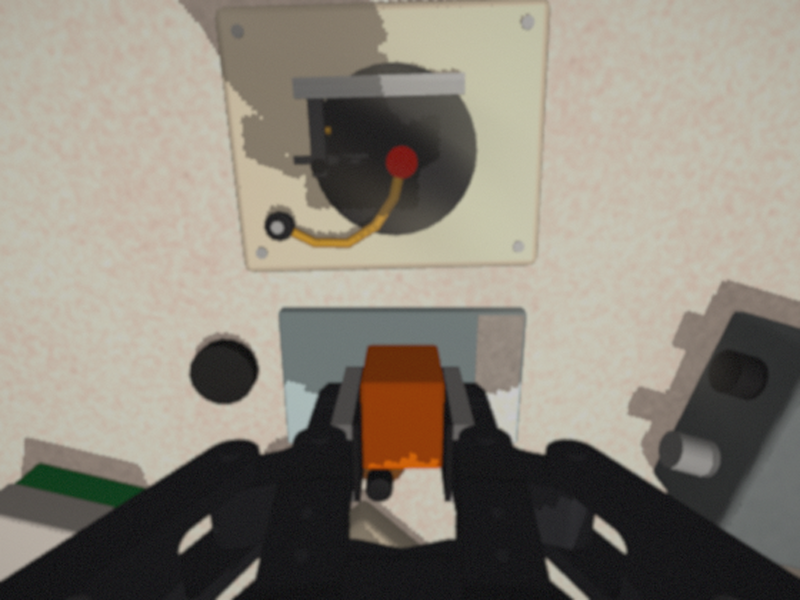

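```bash
cat > fit.py <<'E'
from h import *
import pickle
from scipy.optimize import least_squares
f,p,rv=pickle.load(open('w3.pkl','rb')); s=.7
obs=[((402,161),(0,-21,13)),((293,79),(-66,31,13)),((465,72),(40,31,13)),((293,97),(-66,19,13)),((465,92),(40,19,13)),((280,226),(-83,-60,14))]
def res(v):
    Rz=Ro.from_euler('z',v[2])
    return np.concatenate([px(f,Rz.apply(np.array(m)/1e3)+[v[0],v[1],.035])-np.array(u)*s for u,m in obs])
S=least_squares(res,[.509,-.167,.285],loss='soft_l1'); v=S.x
print(v,np.round(res(v).reshape(-1,2),1))
f2=imaging.grab_frame('top')
Rz=Ro.from_euler('z',v[2])
print('top nose', px(f2,Rz.apply([0,-.021,.013])+[v[0],v[1],.035]),'pivot',px(f2,Rz.apply([-.083,-.060,.014])+[v[0],v[1],.035]))
def seat(u,z): return Rz.inv().apply(ray(f,np.array(u)*s,.035+z/1e3)-[v[0],v[1],.035])*1e3
print('pin',seat((329,130),3).round(1),'stop face top',seat((326,110),10),seat((326,158),10),'outer',seat((308,110),10))
# held slide: +y edge corners top face
R=Ro.from_rotvec(rv)
C=-np.array(f['R']).T@f['t']
for u in((280,309),(525,308)):
    q=np.array(u)*s; d=R.inv().apply(np.array(f['R']).T@[(q[0]-f['cx'])/f['fx'],(q[1]-f['cy'])/f['fy'],1]); c=R.inv().apply(C-p)
    print('slide corner in tool at z=15',(c+d*(.0147-c[2])/d[2])*1e3)
E
python3 fit.py
```

```text
[ 0.51007884 -0.16740508  0.31510212] [[ 0.3  0.4]
 [-0.7 -1.4]
 [ 0.2 -0.7]
 [ 0.6  0.7]
 [ 0.1  0.2]
 [-0.6  0.4]]
top nose [357.43184845 242.53321069] pivot [384.09504048 270.74514493]
pin [-47.   0.   3.] stop face top [-47.04386695  11.67029061  10.        ] [-49.22542295 -17.30433946  10.        ] outer [-58.35919623  12.02370169  10.        ]
slide corner in tool at z=15 [ 26.22297462 -38.01785496  14.7       ]
slide corner in tool at z=15 [26.41347938 35.99750424 14.7       ]
```

```bash
cat >> h.py <<'E'
SEAT=np.array([.5101,-.1674,.035]);YAW=.311;G=np.array([.0033,-.001,.0207])
def tcp_for(c,th):   # slide underside centre in seat mm, tilt
    R=ori(YAW,th); Rz=Ro.from_euler('z',YAW)
    return SEAT+Rz.apply(np.array(c)/1e3)-R.apply(G),R
def c_edge(x,ye,ze,th): return [x,ye+23*np.cos(th),ze+23*np.sin(th)]
def slide():  # slide pose now in seat: centre mm, tilt, yaw
    p,R=pose(); Rz=Ro.from_euler('z',YAW); c=Rz.inv().apply(p+R.apply(G)-SEAT)*1e3
    e=(ori(YAW).inv()*R).as_rotvec(); th=e[1]
    o=r.get_obs(); F=Rz.inv().apply(o['contact_force'])
    print('t',round(o['clock'],2),'c',c.round(1),'rot',e.round(3),'edge y,z',np.round([c[1]-23*np.cos(th),c[2]-23*np.sin(th)],1),'F',F.round(1),'M',np.round(o['moment'],2),'w',round(o['grip_width'],4))
def rows(L):
    p0,R0=pose()
    for c,th in L: print(*[str(list(map(float,a))) for a in rel(*tcp_for(c,th),p0,R0)])
E
python3 - <<'E'
from h import *
import pickle
slide()
f,p,rv=pickle.load(open('w3.pkl','rb'));R=Ro.from_rotvec(rv);C=-np.array(f['R']).T@f['t'];c=R.inv().apply(C-p)
for u in((366,347),(439,347)):
    q=np.array(u)*.7; d=R.inv().apply(np.array(f['R']).T@[(q[0]-f['cx'])/f['fx'],(q[1]-f['cy'])/f['fy'],1])
    print('block top +y edge tool',(c+d*(-.0133-c[2])/d[2])*1e3)
rows([(c_edge(4,-5,60,.3),.3),(c_edge(4,-5,60,.6),.6),(c_edge(4,-5,25,.6),.6)])
print(r.get_obs()['joints'].round(2))
E
```

```text
t 6.85 c [ -1.4 -82.8 195. ] rot [0.001 0.002 0.025] edge y,z [-105.8  195. ] F [ 0.4  0.3 -0.5] M [-0.05  0.01  0.01] w 0.0215
block top +y edge tool [ 25.29250911 -10.13091046 -13.3       ]
block top +y edge tool [ 25.26084259   8.03470773 -13.3       ]
[0.1876, 0.0064, 0.2605] [0.0021, 0.199, -0.0167]
[0.1714, 0.0068, 0.2553] [0.0046, 0.399, -0.0164]
[0.1713, 0.0069, 0.3253] [0.0046, 0.399, -0.0164]
[-0.08  0.37  0.53  1.78 -0.21  1.05  0.81]
```

Request:
carry_out:
  offset:
    - [0.05,0.002,0.03]
    - [0.12,0.004,0.1]
    - [0.18,0.006,0.17]
    - [0.176,0.007,0.22]
    - [0.171,0.007,0.255]
    - [0.171,0.007,0.255]
    - [0.171,0.007,0.255]
    - [0.171,0.007,0.255]
  turn:
    - [0,0.08,-0.01]
    - [0,0.16,-0.016]
    - [0,0.24,-0.016]
    - [0,0.32,-0.016]
    - [0.004,0.4,-0.016]
    - [0.004,0.4,-0.016]
    - [0.004,0.4,-0.016]
    - [0.004,0.4,-0.016]

```text
clock: 7.65
tcp_pos: [0.5163, -0.1676, 0.1255]
orientation: [-1.544, -2.117, -0.48]
contact_force: [-0.1, -0.3, -0.8]
grip_width: 0.0213
```

Run:
```python
from h import *
import pickle
slide(); print(r.get_obs()['joints'].round(2))
f,p,rv=pickle.load(open('w3.pkl','rb'));R=Ro.from_rotvec(rv);C=-np.array(f['R']).T@f['t'];c=R.inv().apply(C-p)
for u,z in(((366,347),.0147),((439,347),.0147),((360,380),-.0133),((445,380),-.0133)):
    q=np.array(u)*.7; d=R.inv().apply(np.array(f['R']).T@[(q[0]-f['cx'])/f['fx'],(q[1]-f['cy'])/f['fy'],1])
    print('block +y edge tool',((c+d*(z-c[2])/d[2])*1e3).round(1))
f=grab('side','s2.png');grab('wrist','w4.png')
u=px(f,pose()[0]);a,b=np.clip(u-[110,80],0,[340,260]).astype(int)
cv2.imwrite('pics/s2c.png',cv2.resize(cv2.imread('pics/s2.png')[b:b+160,a:a+220],None,fx=3.6,fy=3.6,interpolation=2))
rows([(c_edge(4,-5,15,.6),.6),(c_edge(4,-5,3,.6),.6)])
```

```text
t 7.65 c [ 4.9 12.3 75.3] rot [-0.004  0.597  0.   ] edge y,z [-6.7 62.3] F [-0.2 -0.3 -0.8] M [-0.69 -0.25  0.03] w 0.0213
[ 0.21  0.67  0.33  1.74 -0.62  1.31  1.16]
block +y edge tool [ 13.8 -12.3  14.7]
block +y edge tool [13.8 10.3 14.7]
block +y edge tool [ 16.3 -11.9 -13.3]
block +y edge tool [ 16.2   9.7 -13.3]
[-0.0509, -0.0022, 0.0809] [0.0031, 0.0018, 0.0009]
[-0.0644, -0.0023, 0.1007] [0.0031, 0.0018, 0.0009]
```

View pics/s2c.png

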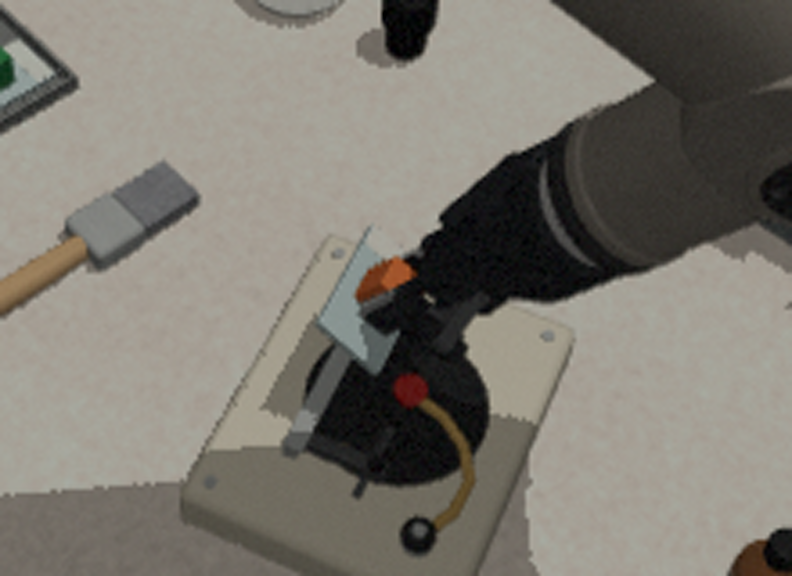

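```bash
sed -i 's/G=np.array(\[.0033/G=np.array([.0023/' h.py
python3 - <<'E'
from h import *
slide()
rows([(c_edge(4,-5,40,.6),.6),(c_edge(4,-5,20,.6),.6),(c_edge(4,-5,4,.6),.6)])
E
```

```text
t 7.75 c [ 5.  11.4 75.1] rot [-0.005  0.597  0.   ] edge y,z [-7.6 62.2] F [ 0.2  1.2 -0.7] M [-0.73 -0.23 -0.  ] w 0.0212
[-0.0208, -0.0019, 0.0395] [0.0031, 0.0018, 0.0009]
[-0.0433, -0.0021, 0.0726] [0.0031, 0.0018, 0.0009]
[-0.0613, -0.0023, 0.0991] [0.0031, 0.0018, 0.0009]
```

Request:
carry_out:
  offset:
    - [-0.01,-0.002,0.02]
    - [-0.021,-0.002,0.04]
    - [-0.032,-0.002,0.056]
    - [-0.043,-0.002,0.073]
    - [-0.053,-0.002,0.088]
    - [-0.061,-0.002,0.099]
    - [-0.061,-0.002,0.099]
    - [-0.061,-0.002,0.099]
  turn:
    - [0.003,0.002,0]
    - [0.003,0.002,0]
    - [0.003,0.002,0]
    - [0.003,0.002,0]
    - [0.003,0.002,0]
    - [0.003,0.002,0]
    - [0.003,0.002,0]
    - [0.003,0.002,0]

```text
clock: 8.55
tcp_pos: [0.5136, -0.1665, 0.0657]
orientation: [-1.541, -2.109, -0.477]
contact_force: [-1.0, -0.4, -0.9]
grip_width: 0.0208
```

Run:
```python
from h import *
slide()
rows([(c_edge(4,-5,1.5,.6),.6),(c_edge(4,-10,1.5,.6),.6),(c_edge(4,-32,1.5,.6),.6)])
f=grab('wrist','w5.png'); f=grab('side','s3.png')
u=px(f,pose()[0]);a,b=np.clip(u-[80,60],0,[340,260]).astype(int)
cv2.imwrite('pics/s3c.png',cv2.resize(cv2.imread('pics/s3.png')[b:b+120,a:a+160],None,fx=5,fy=5,interpolation=2))
```

```text
t 8.55 c [ 2.6 13.5 14.9] rot [0.002 0.603 0.002] edge y,z [-5.5  1.9] F [-1.1 -0.  -0.9] M [-0.76 -0.23 -0.  ] w 0.0208
[0.0005, 0.0028, 0.0013] [-0.0009, -0.0021, -0.0017]
[-0.0077, 0.0028, -0.0044] [-0.0009, -0.0021, -0.0017]
[-0.044, 0.0029, -0.0294] [-0.0009, -0.0021, -0.0017]
```

View pics/s3c.png

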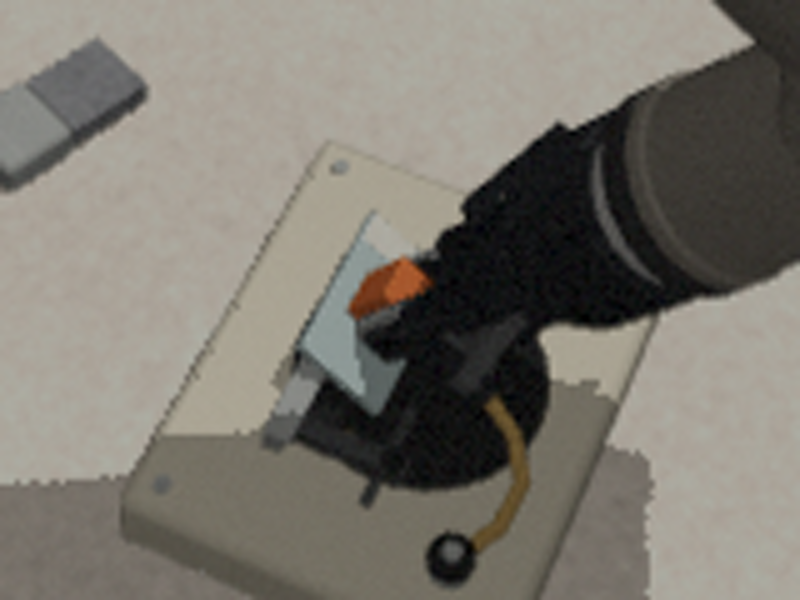

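Request:
carry_out:
  offset:
    - [-0.002,0.003,0]
    - [-0.005,0.003,-0.002]
    - [-0.008,0.003,-0.004]
    - [-0.011,0.003,-0.006]
    - [-0.014,0.003,-0.008]
    - [-0.017,0.003,-0.01]
    - [-0.017,0.003,-0.01]
    - [-0.017,0.003,-0.01]
  turn:
    - [0,0,0]
    - [0,0,0]
    - [0,0,0]
    - [0,0,0]
    - [0,0,0]
    - [0,0,0]
    - [0,0,0]
    - [0,0,0]

```text
clock: 9.45
tcp_pos: [0.5183, -0.1744, 0.0651]
orientation: [-1.54, -2.11, -0.478]
contact_force: [1.4, 4.5, -0.9]
grip_width: 0.021
```

Run:
```python
from h import *
slide()
rows([(c_edge(4,-20,1,.6),.6),(c_edge(4,-32,1,.6),.6)])
```

```text
t 9.45 c [ 4.7  4.5 14.4] rot [0.001 0.604 0.001] edge y,z [-14.4   1.3] F [ 2.7  3.8 -0.9] M [ 0.2  -0.49 -0.31] w 0.021
[-0.0094, -0.0014, -0.0056] [-0.0007, -0.0028, -0.001]
[-0.0291, -0.0013, -0.0192] [-0.0007, -0.0028, -0.001]
```

Request:
carry_out:
  offset:
    - [-0.004,0,-0.003]
    - [-0.008,0,-0.006]
    - [-0.012,0,-0.008]
    - [-0.016,0,-0.011]
    - [-0.02,0,-0.014]
    - [-0.024,-0.001,-0.016]
    - [-0.028,-0.001,-0.019]
    - [-0.028,-0.001,-0.019]
  turn:
    - [0,0,0]
    - [0,0,0]
    - [0,0,0]
    - [0,0,0]
    - [0,0,0]
    - [0,0,0]
    - [0,0,0]
    - [0,0,0]

```text
clock: 10.25
tcp_pos: [0.5233, -0.1899, 0.065]
orientation: [-1.538, -2.109, -0.479]
contact_force: [2.1, 6.0, -0.7]
grip_width: 0.0211
```

Run:
```python
from h import *
slide()
f=grab('top','t3.png'); f=grab('side','s4.png')
u=px(f,pose()[0]);a,b=np.clip(u-[80,50],0,[340,260]).astype(int)
cv2.imwrite('pics/s4c.png',cv2.resize(cv2.imread('pics/s4.png')[b:b+120,a:a+160],None,fx=5,fy=5,interpolation=2))
rows([(c_edge(4,-32,1.2,t),t) for t in (.5,.4,.3,.2,.1,0)])
```

```text
t 10.25 c [  4.7 -11.8  14.3] rot [0.001 0.605 0.001] edge y,z [-30.7   1.2] F [ 3.8  5.1 -0.7] M [ 0.58 -0.6  -0.41] w 0.0211
[0.0016, -0.0012, 0.003] [-0.0007, -0.0704, -0.0004]
[0.005, -0.0012, 0.0077] [-0.0007, -0.137, -0.0004]
[0.008, -0.0012, 0.0127] [-0.0007, -0.2037, -0.0003]
[0.0104, -0.0012, 0.0181] [-0.0008, -0.2704, -0.0003]
[0.0123, -0.0012, 0.0236] [-0.0008, -0.337, -0.0002]
[0.0136, -0.0012, 0.0293] [-0.0008, -0.4037, -0.0002]
```

View pics/s4c.png

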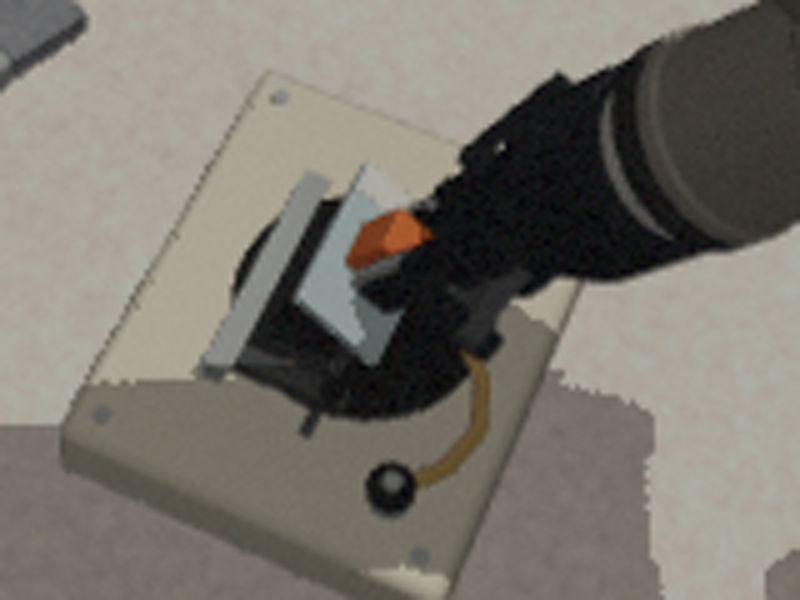

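Request:
carry_out:
  offset:
    - [0.0016,-0.001,0.003]
    - [0.005,-0.001,0.0077]
    - [0.008,-0.001,0.0127]
    - [0.0104,-0.001,0.018]
    - [0.0123,-0.001,0.0235]
    - [0.0135,-0.001,0.029]
    - [0.0135,-0.001,0.029]
    - [0.0135,-0.001,0.029]
  turn:
    - [0,-0.07,0]
    - [0,-0.137,0]
    - [0,-0.204,0]
    - [0,-0.27,0]
    - [0,-0.337,0]
    - [0,-0.404,0]
    - [0,-0.404,0]
    - [0,-0.404,0]

```text
clock: 11.15
tcp_pos: [0.5174, -0.1758, 0.0565]
orientation: [-1.847, -2.539, 0.005]
contact_force: [1.2, 5.8, -4.1]
grip_width: 0.0208
```

Run:
```python
from h import *
slide()
f=grab('wrist','w6.png')
cv2.imwrite('pics/w6b.png',cv2.resize(cv2.imread('pics/w6.png')[120:420,80:480],None,fx=2,fy=2,interpolation=2))
rows([((4,-9,0.2),0),((4,-2,.2),0),((4,1,.2),0)])
```

```text
t 11.15 c [ 3.3 -7.9  0.8] rot [ 0.004 -0.    -0.002] edge y,z [-30.9   0.8] F [ 3.   5.2 -4.1] M [ 1.38 -0.18  0.06] w 0.0208
[-0.0013, 0.001, 0.0011] [-0.0022, 0.0002, 0.0011]
[0.0127, 0.0011, 0.0011] [-0.0022, 0.0002, 0.0011]
[0.0187, 0.0011, 0.0011] [-0.0022, 0.0002, 0.0011]
```

View pics/w6b.png

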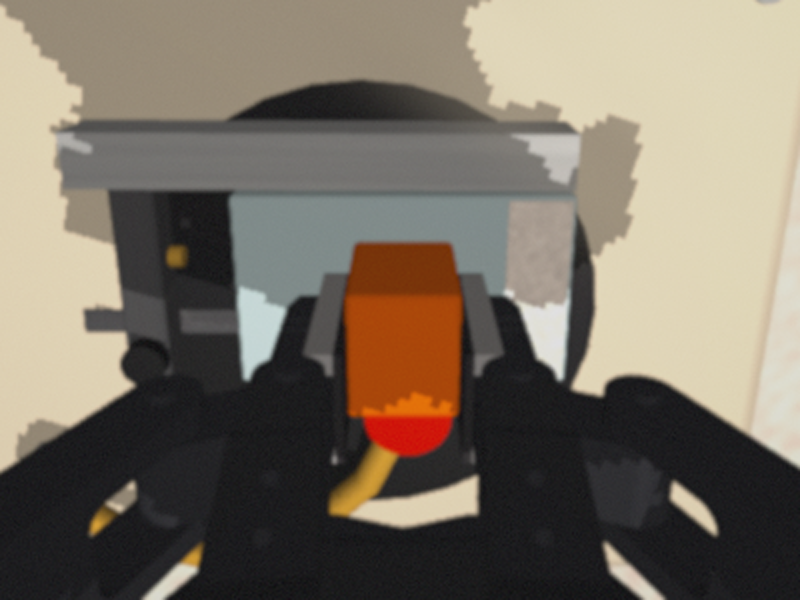

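Request:
carry_out:
  offset:
    - [0,0,0.0005]
    - [0,0,0.0012]
    - [0.002,0,0.0012]
    - [0.005,0,0.0012]
    - [0.008,0,0.0012]
    - [0.011,0,0.0012]
    - [0.013,0,0.0012]
    - [0.013,0,0.0012]
  turn:
    - [0,0,0]
    - [0,0,0]
    - [0,0,0]
    - [0,0,0]
    - [0,0,0]
    - [0,0,0]
    - [0,0,0]
    - [0,0,0]

```text
clock: 12.0
tcp_pos: [0.5153, -0.1726, 0.0561]
orientation: [1.852, 2.537, -0.007]
contact_force: [-2.6, 2.8, -1.0]
grip_width: 0.0208
```

Run:
```python
from h import *
slide(); slide()
```

```text
t 12.0 c [ 2.3 -4.3  0.4] rot [ 0.003 -0.003  0.002] edge y,z [-27.3   0.4] F [-1.6  3.5 -1. ] M [ 0.63  0.54 -0.03] w 0.0208
t 12.0 c [ 2.3 -4.3  0.4] rot [ 0.003 -0.003  0.002] edge y,z [-27.3   0.4] F [-1.6  3.5 -1. ] M [ 0.63  0.54 -0.03] w 0.0208
```

Request:
carry_out:
  offset:
    - [0,0,0]
    - [0,0,0]
    - [0,0,0]
  turn:
    - [0,0,0]
    - [0,0,0]
    - [0,0,0]

```text
clock: 12.3
tcp_pos: [0.5156, -0.1727, 0.0561]
orientation: [1.852, 2.537, -0.007]
contact_force: [-2.8, 2.4, -0.5]
grip_width: 0.021
```

Run:
```python
from h import *
slide()
f=grab('wrist','w7.png')
cv2.imwrite('pics/w7b.png',cv2.resize(cv2.imread('pics/w7.png')[180:300,80:400],None,fx=2.5,fy=2.5,interpolation=2))
```

```text
t 12.3 c [ 2.5 -4.5  0.4] rot [ 0.003 -0.003  0.002] edge y,z [-27.5   0.4] F [-1.9  3.1 -0.5] M [ 0.51  0.66 -0.02] w 0.021
```

View pics/w7b.png

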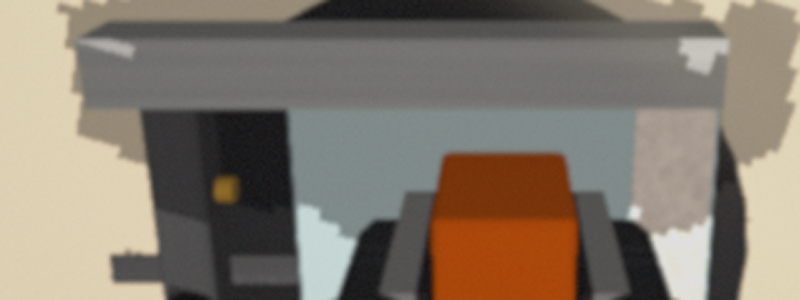

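Request:
carry_out:
  offset:
    - [0.001,0,0]
    - [0.003,0,0]
    - [0.005,0,0]
    - [0.007,0,0]
    - [0.008,0,0]
    - [0.008,0,0]
  turn:
    - [0,0,0]
    - [0,0,0]
    - [0,0,0]
    - [0,0,0]
    - [0,0,0]
    - [0,0,0]

```text
clock: 12.95
tcp_pos: [0.5149, -0.1688, 0.0562]
orientation: [1.851, 2.536, -0.006]
contact_force: [-1.7, 0.9, -3.0]
grip_width: 0.0211
```

Run:
```python
from h import *
slide()
```

```text
t 12.95 c [ 3.1 -0.6  0.5] rot [ 0.002 -0.004  0.001] edge y,z [-23.6   0.6] F [-1.4  1.4 -3. ] M [ 0.25  0.49 -0.  ] w 0.0211
```

Request:
carry_out:
  offset:
    - [0.001,0,0]
    - [0.002,0,0]
    - [0.003,0,0]
    - [0.003,0,0]
    - [0.003,0,0]
  turn:
    - [0,0,0]
    - [0,0,0]
    - [0,0,0]
    - [0,0,0]
    - [0,0,0]

```text
clock: 13.45
tcp_pos: [0.5149, -0.1686, 0.0564]
orientation: [1.851, 2.534, -0.007]
contact_force: [1.2, -5.0, -6.0]
grip_width: 0.0214
```

Run:
```python
from h import *
slide()
```

```text
t 13.45 c [ 3.2 -0.4  0.7] rot [ 0.001 -0.006  0.002] edge y,z [-23.4   0.8] F [-0.4 -5.1 -6. ] M [-1.26 -0.11  0.16] w 0.0214
```

Request:
carry_out:
  offset:
    - [-0.0015,0,0]
    - [-0.0015,0,0.001]
    - [-0.0015,0,0.002]
    - [-0.0015,0,0.002]
    - [-0.0015,0,0.002]
  turn:
    - [0,0,0]
    - [0,0,0]
    - [0,0,0]
    - [0,0,0]
    - [0,0,0]

```text
clock: 13.95
tcp_pos: [0.5151, -0.1686, 0.0559]
orientation: [1.851, 2.535, -0.005]
contact_force: [-1.9, -4.7, 4.3]
grip_width: 0.021
```

Run:
```python
from h import *
slide()
```

```text
t 13.95 c [ 3.4 -0.5  0.2] rot [ 0.001 -0.004  0.002] edge y,z [-23.5   0.3] F [-3.2 -3.9  4.3] M [-1.02  0.44  0.14] w 0.021
```

Request:
carry_out:
  offset:
    - [-0.001,0,-0.0007]
    - [-0.001,-0.003,-0.0007]
    - [-0.001,-0.006,-0.0007]
    - [-0.001,-0.009,-0.0007]
    - [-0.001,-0.012,-0.0007]
    - [-0.001,-0.015,-0.0007]
    - [-0.001,-0.018,-0.0007]
    - [-0.001,-0.018,-0.0007]
  turn:
    - [0,0,0]
    - [0,0,0]
    - [0,0,0]
    - [0,0,0]
    - [0,0,0]
    - [0,0,0]
    - [0,0,0]
    - [0,0,0]

```text
clock: 14.75
tcp_pos: [0.5108, -0.17, 0.0567]
orientation: [1.845, 2.533, 0.001]
contact_force: [9.9, -1.0, -0.5]
grip_width: 0.0215
```

Run:
```python
from h import *
slide()
```

```text
t 14.75 c [-1.  -0.5  0.9] rot [-0.005 -0.006 -0.001] edge y,z [-23.5   1.1] F [ 9.2 -4.  -0.5] M [-0.13 -2.01 -0.04] w 0.0215
```

Request:
carry_out:
  offset:
    - [-0.002,0,0.0004]
    - [-0.002,0,0.0004]
    - [-0.002,0,0.0004]
  turn:
    - [0,0,0]
    - [0,0,0]
    - [0,0,0]

```text
clock: 15.05
tcp_pos: [0.51, -0.1703, 0.0561]
orientation: [1.847, 2.535, 0.001]
contact_force: [6.7, 1.4, 0.4]
grip_width: 0.0215
```

```bash
cat > gap.py <<'E'
from h import *
import sys
slide()
f=grab('wrist',sys.argv[1]);a=f['pixels'].astype(int)
m=(a[...,0]>a[...,2]*1.7)&(a[...,0]>60);m[:,:120]=0;m[:,235:]=0;m[:200]=0;m[285:]=0
n,l,s,c=cv2.connectedComponentsWithStats(m.astype(np.uint8));print([(s[i].tolist(),c[i].round(1).tolist()) for i in range(1,n) if s[i,4]>4])
Rz=Ro.from_euler('z',YAW)
for row in (236,248,256): print(row,a[row,140:216:2].mean(1).astype(int).tolist())
S=lambda u,z:(Rz.inv().apply(ray(f,u,.035+z)-SEAT)*1e3).round(1)
for i in range(1,n):
    if s[i,4]>4: print('pin',S(c[i],.003),'pin tip right',S((s[i,0]+s[i,2],c[i][1]),.003))
for u in range(176,204,4): print(u,S((u,250),.006),end=' ')
E
python3 gap.py w8.png
```

```text
t 15.05 c [-1.9 -0.5  0.4] rot [-0.003 -0.004 -0.001] edge y,z [-23.5   0.5] F [ 6.8 -0.7  0.4] M [ 0.21 -1.46 -0.13] w 0.0215
[([175, 258, 11, 12, 108], [180.1, 263.3])]
236 [134, 134, 134, 125, 72, 53, 53, 52, 56, 54, 53, 54, 53, 54, 48, 43, 38, 34, 32, 24, 24, 25, 26, 23, 21, 25, 25, 37, 100, 132, 134, 134, 133, 132, 133, 133, 132, 134]
248 [196, 180, 166, 148, 127, 60, 52, 54, 54, 55, 53, 54, 54, 54, 53, 48, 39, 35, 36, 30, 24, 24, 26, 25, 25, 26, 29, 27, 72, 125, 133, 133, 134, 133, 132, 133, 133, 133]
256 [204, 204, 204, 203, 200, 123, 53, 53, 55, 52, 55, 53, 55, 53, 51, 49, 42, 34, 35, 32, 25, 28, 27, 27, 27, 26, 26, 28, 45, 116, 134, 133, 134, 133, 134, 133, 134, 132]
pin [-48.4  -0.2   3. ] pin tip right [-45.7  -0.2   3. ]
176 [-48.7   7.7   6. ] 180 [-46.9   7.7   6. ] 184 [-45.2   7.7   6. ] 188 [-43.4   7.7   6. ] 192 [-41.6   7.7   6. ] 196 [-39.8   7.7   6. ] 200 [-38.    7.7   6. ]
```

Request:
carry_out:
  offset:
    - [-0.001,-0.002,0]
    - [-0.001,-0.004,0]
    - [-0.001,-0.006,0]
    - [-0.001,-0.008,0]
    - [-0.001,-0.01,0]
    - [-0.001,-0.01,0]
  turn:
    - [0,0,0]
    - [0,0,0]
    - [0,0,0]
    - [0,0,0]
    - [0,0,0]
    - [0,0,0]

```text
clock: 15.7
tcp_pos: [0.5051, -0.1719, 0.0559]
orientation: [1.847, 2.536, 0.001]
contact_force: [6.6, 1.7, -1.1]
grip_width: 0.021
```

```bash
python3 gap.py w9.png | grep -v '^2'
```

```text
t 15.7 c [-7.1 -0.5  0.2] rot [-0.003 -0.003 -0.001] edge y,z [-23.5   0.3] F [ 6.8 -0.3 -1.1] M [ 0.33 -1.4  -0.1 ] w 0.021
[([187, 258, 10, 12, 105], [191.4, 263.5])]
pin [-48.4  -0.3   3. ] pin tip right [-45.8  -0.3   3. ]
176 [-53.9   7.8   6. ] 180 [-52.1   7.8   6. ] 184 [-50.3   7.8   6. ] 188 [-48.6   7.8   6. ] 192 [-46.8   7.8   6. ] 196 [-45.    7.8   6. ] 200 [-43.2   7.8   6. ]
```

Request:
carry_out:
  offset:
    - [0,-0.001,0]
    - [0,-0.002,0]
    - [0,-0.003,0]
    - [0,-0.004,0]
    - [0,-0.005,0]
    - [0,-0.006,0]
    - [0,-0.006,0]
    - [0,-0.006,0]
  turn:
    - [0,0,0]
    - [0,0,0]
    - [0,0,0]
    - [0,0,0]
    - [0,0,0]
    - [0,0,0]
    - [0,0,0]
    - [0,0,0]

```text
clock: 16.55
tcp_pos: [0.5025, -0.1727, 0.0559]
orientation: [1.847, 2.536, 0.001]
contact_force: [6.7, 1.7, -0.7]
grip_width: 0.0212
```

```bash
python3 gap.py w10.png | grep -v '^1'
```

```text
t 16.55 c [-9.8 -0.5  0.2] rot [-0.003 -0.003 -0.001] edge y,z [-23.5   0.3] F [ 6.9 -0.5 -0.7] M [ 0.43 -1.55 -0.08] w 0.0212
[([192, 258, 6, 12, 50], [194.9, 263.9])]
236 [135, 135, 135, 135, 134, 135, 135, 137, 135, 136, 136, 135, 133, 82, 54, 55, 55, 53, 53, 55, 54, 55, 56, 51, 43, 36, 35, 38, 99, 132, 133, 133, 133, 133, 134, 134, 133, 132]
248 [202, 197, 181, 174, 153, 144, 136, 135, 135, 135, 135, 136, 135, 119, 60, 54, 56, 55, 54, 54, 52, 54, 53, 52, 48, 39, 36, 28, 72, 125, 132, 133, 132, 134, 134, 134, 133, 134]
256 [203, 205, 204, 205, 205, 205, 204, 204, 203, 183, 167, 148, 145, 133, 85, 55, 54, 55, 53, 53, 53, 55, 55, 52, 51, 42, 35, 35, 46, 115, 133, 134, 133, 134, 132, 133, 134, 134]
pin [-49.5  -0.5   3. ] pin tip right [-48.   -0.5   3. ]
```

Request:
carry_out:
  offset:
    - [0,-0.0005,0]
    - [0,-0.001,0]
    - [0,-0.0015,0]
    - [0,-0.002,0]
    - [0,-0.0025,0]
    - [0,-0.0025,0]
    - [0,-0.0025,0]
  turn:
    - [0,0,0]
    - [0,0,0]
    - [0,0,0]
    - [0,0,0]
    - [0,0,0]
    - [0,0,0]
    - [0,0,0]

```text
clock: 17.3
tcp_pos: [0.5015, -0.1731, 0.056]
orientation: [1.846, 2.536, 0.001]
contact_force: [7.6, 2.6, -0.9]
grip_width: 0.0211
```

```bash
python3 gap.py w11.png | grep -v '^1'
```

```text
t 17.3 c [-10.9  -0.5   0.3] rot [-0.003 -0.003 -0.001] edge y,z [-23.5   0.3] F [ 8.   0.2 -0.9] M [ 0.47 -1.67 -0.05] w 0.0211
[([195, 260, 3, 9, 18], [195.7, 263.9])]
236 [136, 135, 136, 135, 135, 136, 136, 137, 136, 136, 135, 135, 136, 134, 93, 53, 55, 53, 55, 54, 54, 53, 55, 52, 51, 45, 36, 44, 99, 132, 133, 133, 133, 134, 133, 134, 134, 134]
248 [204, 203, 197, 182, 174, 155, 138, 134, 134, 137, 135, 136, 135, 136, 125, 72, 54, 54, 54, 54, 53, 53, 54, 54, 52, 52, 39, 38, 73, 125, 134, 134, 134, 135, 134, 134, 134, 136]
256 [204, 204, 205, 204, 204, 204, 204, 204, 202, 198, 182, 175, 154, 144, 134, 95, 53, 54, 54, 53, 52, 55, 53, 52, 52, 51, 42, 35, 51, 117, 134, 133, 134, 133, 134, 135, 133, 133]
pin [-50.2  -0.5   3. ] pin tip right [-49.1  -0.5   3. ]
```

Request:
carry_out:
  offset:
    - [0,-0.0007,0]
    - [0,-0.0014,0]
    - [0,-0.002,0]
    - [0,-0.003,0]
    - [0,-0.003,0]
    - [0,-0.003,0]
  turn:
    - [0,0,0]
    - [0,0,0]
    - [0,0,0]
    - [0,0,0]
    - [0,0,0]
    - [0,0,0]

```text
clock: 17.95
tcp_pos: [0.5006, -0.1734, 0.056]
orientation: [1.846, 2.536, 0.002]
contact_force: [8.8, 2.2, -2.5]
grip_width: 0.0216
```

```bash
python3 gap.py w12.png | grep -v '^1'
```

```text
t 17.95 c [-11.8  -0.5   0.3] rot [-0.004 -0.004 -0.001] edge y,z [-23.5   0.4] F [ 9.1 -0.6 -2.5] M [ 0.5  -1.91 -0.1 ] w 0.0216
[]
236 [136, 136, 136, 134, 135, 134, 134, 136, 136, 136, 137, 136, 136, 136, 135, 112, 58, 54, 54, 55, 54, 53, 54, 53, 54, 50, 48, 45, 97, 133, 133, 134, 133, 133, 134, 133, 133, 133]
248 [206, 204, 200, 152, 135, 134, 135, 135, 136, 134, 135, 135, 136, 136, 135, 132, 80, 54, 54, 53, 55, 55, 53, 55, 55, 54, 51, 41, 70, 124, 134, 134, 133, 135, 133, 133, 134, 134]
256 [204, 204, 204, 204, 205, 204, 205, 206, 205, 203, 198, 182, 175, 153, 144, 136, 103, 56, 54, 53, 53, 53, 54, 56, 53, 56, 52, 44, 51, 118, 134, 133, 133, 134, 134, 133, 133, 135]
```

Request:
carry_out:
  offset:
    - [0,-0.0007,0]
    - [0,-0.0014,0]
    - [0,-0.002,0]
    - [0,-0.003,0]
    - [0,-0.003,0]
    - [0,-0.003,0]
  turn:
    - [0,0,0]
    - [0,0,0]
    - [0,0,0]
    - [0,0,0]
    - [0,0,0]
    - [0,0,0]

```text
clock: 18.6
tcp_pos: [0.5005, -0.1733, 0.0561]
orientation: [1.844, 2.535, 0.004]
contact_force: [12.4, 3.7, -6.1]
grip_width: 0.0212
```

```bash
python3 gap.py w13.png | grep -v '^1'
```

```text
t 18.6 c [-11.9  -0.5   0.4] rot [-0.006 -0.004 -0.002] edge y,z [-23.5   0.5] F [12.9 -0.3 -6.1] M [ 0.71 -2.7  -0.13] w 0.0212
[]
236 [135, 136, 136, 136, 137, 135, 137, 135, 136, 135, 135, 135, 136, 135, 139, 132, 60, 54, 56, 54, 52, 54, 55, 53, 52, 54, 47, 39, 93, 132, 132, 134, 135, 133, 135, 133, 133, 134]
248 [204, 205, 200, 152, 135, 136, 136, 135, 136, 134, 136, 136, 136, 136, 136, 134, 84, 55, 53, 54, 53, 55, 54, 55, 54, 53, 50, 43, 66, 120, 134, 133, 134, 134, 134, 133, 134, 134]
256 [204, 205, 205, 205, 205, 205, 205, 205, 204, 202, 198, 193, 174, 156, 148, 140, 108, 56, 55, 53, 54, 53, 51, 54, 55, 55, 52, 44, 52, 118, 133, 133, 135, 134, 133, 133, 135, 135]
```

Request:
carry_out:
  offset:
    - [0.001,0,0.0005]
    - [0.0015,0,0.001]
    - [0.002,0,0.001]
    - [0.002,0.0005,0.001]
    - [0.002,0.0005,0.001]
  turn:
    - [0,0,0]
    - [0,0,0]
    - [0,0,0]
    - [0,0,0]
    - [0,0,0]

```text
clock: 19.15
tcp_pos: [0.5005, -0.1733, 0.0561]
orientation: [1.844, 2.533, 0.003]
contact_force: [10.5, 1.1, -1.8]
grip_width: 0.0214
```

```bash
python3 gap.py w14.png | grep -v '^1'
```

```text
t 19.15 c [-11.8  -0.5   0.4] rot [-0.006 -0.005 -0.002] edge y,z [-23.5   0.5] F [10.3 -2.2 -1.8] M [ 0.35 -2.33 -0.08] w 0.0214
[]
236 [135, 134, 135, 136, 136, 135, 134, 135, 135, 135, 136, 138, 136, 136, 137, 122, 57, 52, 55, 55, 53, 54, 55, 56, 49, 51, 48, 46, 99, 132, 134, 132, 132, 134, 134, 135, 133, 133]
248 [205, 205, 199, 151, 134, 136, 135, 135, 136, 134, 135, 136, 136, 135, 134, 131, 81, 55, 54, 53, 54, 55, 55, 54, 52, 53, 52, 41, 71, 124, 134, 133, 134, 134, 133, 134, 133, 135]
256 [204, 204, 204, 205, 204, 204, 205, 205, 204, 202, 198, 182, 174, 155, 144, 135, 104, 56, 54, 55, 53, 52, 54, 55, 56, 54, 52, 46, 52, 118, 133, 133, 133, 134, 134, 132, 134, 134]
```

Request:
carry_out:
  offset:
    - [0,0,0.0006]
    - [0,0,0.0013]
    - [0,0,0.0013]
    - [0,0,0.0013]
  turn:
    - [0,0,0]
    - [0,0,0]
    - [0,0,0]
    - [0,0,0]

```text
clock: 19.6
tcp_pos: [0.5005, -0.1733, 0.056]
orientation: [1.844, 2.533, 0.004]
contact_force: [8.4, 1.6, 5.4]
grip_width: 0.0212
```

```bash
python3 -c "
from h import *
slide()"
```

```text
t 19.6 c [-11.8  -0.5   0.3] rot [-0.007 -0.005 -0.001] edge y,z [-23.5   0.4] F [ 8.5 -1.1  5.4] M [ 0.53 -1.87 -0.1 ] w 0.0212
```

Request:
carry_out:
  offset:
    - [0,0,0]
    - [0,0,-0.001]
    - [0,0,-0.002]
    - [0,0,-0.002]
    - [0,0,-0.002]
  turn:
    - [0,0,0]
    - [0,0,0]
    - [0,0,0]
    - [0,0,0]
    - [0,0,0]
  hand: 0.5

```text
clock: 20.1
tcp_pos: [0.4944, -0.1751, 0.055]
orientation: [1.852, 2.537, -0.006]
contact_force: [-0.7, 0.3, 0.5]
grip_width: 0.0421
```

```bash
python3 gap.py w15.png | grep -v '^1'
```

```text
t 20.1 c [-18.4  -0.3  -0.7] rot [ 0.003 -0.002  0.001] edge y,z [-23.3  -0.6] F [-0.6  0.5  0.5] M [-0.02  0.02 -0.05] w 0.0421
[]
236 [138, 138, 138, 138, 138, 139, 139, 138, 140, 139, 140, 139, 140, 139, 139, 140, 140, 140, 139, 140, 137, 141, 123, 65, 56, 55, 56, 55, 54, 55, 57, 55, 56, 53, 42, 88, 135, 136]
248 [140, 138, 138, 138, 138, 139, 138, 139, 138, 140, 139, 139, 138, 139, 140, 139, 138, 138, 140, 140, 140, 139, 136, 95, 54, 56, 55, 55, 56, 57, 57, 54, 55, 51, 43, 62, 123, 137]
256 [207, 202, 186, 171, 153, 147, 138, 139, 138, 136, 138, 139, 139, 139, 138, 138, 139, 144, 199, 208, 208, 204, 202, 160, 61, 56, 56, 55, 55, 57, 55, 55, 54, 54, 47, 51, 118, 137]
```

Request:
carry_out:
  offset:
    - [0,0.006,0]
    - [0,0.012,0]
    - [0,0.012,-0.02]
    - [0,0.012,-0.06]
    - [0,0.012,-0.12]
    - [0,0.012,-0.2]
    - [0,0.012,-0.2]
    - [0,0.012,-0.2]
  turn:
    - [0,0,0]
    - [0,0,0]
    - [0,0,0]
    - [0,0,0]
    - [0,0,0]
    - [0,0,0]
    - [0,0,0]
    - [0,0,0]

```text
clock: 20.95
tcp_pos: [0.5013, -0.173, 0.1564]
orientation: [1.85, 2.536, -0.003]
contact_force: [0.4, 0.8, -0.2]
grip_width: 0.0424
```

Run:
```python
from h import *
slide()
f=grab('wrist','w16.png'); t=grab('top','t9.png')
a=cv2.resize(cv2.imread('pics/w16.png')[60:420,100:460],(600,600),interpolation=2)
Rz=Ro.from_euler('z',YAW);P=lambda c:tuple(((px(f,SEAT+Rz.apply(np.array(c)/1e3))-[100,60])*600/360).round(1))
for n,c in dict(pinface=(-50,0,3),platecorner_mxpy=(-49.9,19,6),pxmy=(26,-23,6),mxmy=(-50,-23,6),nose_clamped=(3.7,-29,13),nose_rest=(0,-21,13)).items(): print(n,P(c))
cv2.imwrite('pics/final.png',a)
```

```text
t 20.95 c [-11.1  -0.4 100.7] rot [-0.    -0.004  0.001] edge y,z [-23.4 100.8] F [ 0.6  0.7 -0.2] M [ 0.02  0.04 -0.02] w 0.0424
pinface (np.float64(213.4), np.float64(238.7))
platecorner_mxpy (np.float64(210.6), np.float64(197.9))
pxmy (np.float64(384.2), np.float64(289.5))
mxmy (np.float64(214.8), np.float64(289.8))
nose_clamped (np.float64(335.1), np.float64(308.1))
nose_rest (np.float64(327.0), np.float64(291.1))
```

View pics/final.png

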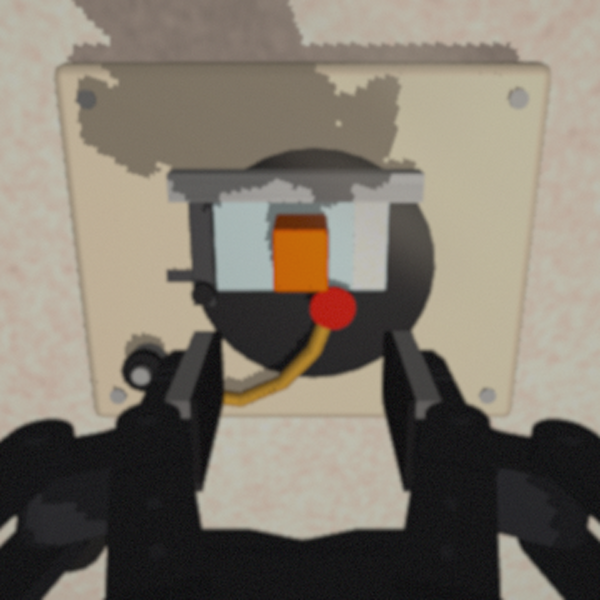

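```bash
python3 -c "
from h import *
print(r.hand_in())"
```

```text
the job is handed in; nothing more can be done
None
```

The orange slide is loaded and clamped, and I handed the job in at about 21 s on the robot's clock, under the 58 s limit.

**What I did:** I lifted the orange slide from the middle of the tray and tipped it 0.6 rad. Its low edge went under the red nose's cap and pushed the arm back, with the edge at y ≈ -31 and about 5 N on it. I laid it flat clear of the lip and moved it under the lip until I felt the fence. I then slid it along to the end stop, lowered it onto the stage, opened the fingers and lifted clear.

**Last checks:**
- **End stop:** while I pressed, the slide stopped moving at x ≈ -11.9 and the force along x jumped from 9 to 13 N. The pin was no longer visible, and no dark gap showed between slide and stop.
- **Fence:** I felt contact at about 5 N.
- **Release:** opening the fingers did not move the slide relative to the stop.
- **Clamp:** the final picture shows the slide flat under the lip. The nose is at (333,308) in that picture, against a predicted (335,308) for a clamped slide.
- **Robot:** clear of everything, with forces back to noise.

**Disagreements and limits:**
- From the picture I expected the slide to come home at x ≈ -10; it came home by touch at -11.9.
- Sliding it along the fence needed about 7 N, more than I expected. That left some spring in the arm, so the empty gripper jumped about 6 mm when the fingers opened, without showing any contact force.
- I inferred the pin position from force and pictures, not from a direct reading.
- I did not compare the other slides and loose things before and after.

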